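# True up a frame corner with an assembly square

## Robot

A 6-joint arm with a two-finger parallel gripper is mounted at the origin on a cart in front of the work surface, level with it; the furniture and walls round the work are solid. World frame = base frame: x ahead of the robot, y to its left, z up, the work surface at z = 0. Lengths are in m, angles in rad, forces in N, time in s.
With the tool pointing down it reaches from about 0.275 to 0.75 m from the base axis. Payload 10.2 kg.
Tool frame: the origin (TCP) lies at the very end of the fingers, on their centre line; the grasp point (between the pads) lies 19 mm behind it (env.pinch_z is the distance from the TCP to the grasp point, in m); z points along the fingers, y is the line along which they close (so a half turn about z gives the same grasp; the last joint's range is limited). The gripper opens to 85 mm and grips with 20 to 120 N. Pads are 22 mm wide; open, the fingers measure 114 mm over their backs; the gripper's body (76 mm by 85 mm) begins 54 mm behind the grasp point. The pads swing forward as they close: fully open they stand 13 mm farther back than shut.
Start: joints at [-1.468, 0.313, 1.498, -0, 1.331, -0.223], TCP at [0.168, -0.497, 0.231] pointing down, gripper open.
Joint ranges: [-2.94, 2.94], [-0.97, 2.17], [0.19, 2.56], [-1.23, 4.37], [0.02, 3.11], [-2.88, 2.88]. Speed limits (rad/s): [2.39, 2.39, 3.01, 3.14, 3.14, 3.14].

## Interface

Orientations are given as a unit quaternion [x, y, z, w].
In Python, from station import env gives the robot as it stands.
- The arm moves only by the tool step_arm, never from a script. Its arguments are lists of equal length, an entry for each row: "linear": the shift along the tool's x, y, z each as a share of 0.5 m, from -1 to 1, a list of three; "dr": the turn, a rotation vector about the tool's x, y, z each as a share of 2 pi rad, from -1 to 1, a list of three. A call has exactly 5 rows; each row is the pose to reach, as a shift and turn from the pose commanded when the call began, along the tool's axes at that moment, turning the shorter way round; what a row does not reach only later rows make up. A row lasts 1/12 s, in which the tool goes at most 41.7 mm and 7.16 degrees, less where a joint would pass 70% of its speed; a pose out of reach is approached as far as the arm can. A call with a number of a shift or a turn outside -1 to 1 is refused whole. A call with a gripper value outside its range is refused whole. "grip" is the finger opening in mm, from 0 to 85.4, set as the call begins (left out, the last holds). The fingers move at their own pace and stop on an object; "force" is the grip in N (left out, the last holds). Time passes only in rows, so rows that repeat a pose let the fingers close, or fill a call up. It gives the time, the measured TCP pose, the force, the opening and the grip force at its end, in the units of the state.
- env.observe(): the state, without advancing time (a new reading comes with each control period).
- env.get_image(name): name is "side" or "top"; returns a dict with "pixels" (480x640x3 uint8, red, green, blue), "K" (3x3 intrinsics, pixels), "rvec" (rotation vector, rad) and "tvec" (3), from world to camera coordinates, as OpenCV has them. Camera axes: x right, y down, z forward; pixel columns grow to the right and rows downward; lengths in m; the calibration is good to about 2 mm. A picture is of the moment at which its call begins. There is no depth.
- env.finish_job(): hands the job in; it is judged then, once.
Trained networks look in a picture, given as the dict that the camera call returned (one of the last four; its "shot" number tells which), for a name from the list of things; names that differ only in an ending like _2 or _b are one class to them, and where a whole thing is asked for, a point or a joint stands for the part that bears it (a point fixed in the world has none). Each returns a list of dicts, best first, with "p" (0 to 1); they miss things now and then, are a little off and sometimes report something else, mostly with a low value. They report only what shows in the picture. A call takes as long as a camera call.
- env.silhouettes(name, picture): "mask" (480x640 bool, what is visible of it) and "bbox" ([left, top, width, height] in pixels, round what is visible of it).
- env.landmark_of(name, picture): "centre" ([column, row] in pixels: a listed point, or the origin of a listed thing).
The state is a dict: "time": time; "qpos": joint angles; "dq": joint speeds; "joint_efforts": joint torques, N m; "eef_pos": TCP position; "ee_rot": TCP orientation; "ft_force": force on the tool from outside, world axes, zero at the start; "ft_torque": the same for the moment, N m; "opening": finger opening in m; "finger_force": force on a finger pad.
Only numpy, scipy, OpenCV 4.12 (cv2) and the standard library are available. Lean on these libraries where they do the work, as an engineer would, in place of code of your own. Each camera call takes 0.05 s, during which the arm holds its last target. There are 200 camera calls.

## Task

One rail of this frame corner is screwed down, the other still swings a little on its single screw and leans inward. Take the square by its red grip, bring it down onto the plywood inside the corner and press it gently into the corner (some 5 to 10 newtons on each rail) until both its legs bear flush, without gaps, on both rails at once and the swinging rail stands square; hold it pressed there for about a second, then let go and leave the square lying in the corner. Push on the rails with nothing but the square, never hard (always under 25 newtons), and leave the other things alone.

Things in the scene. Friction and masses are not known exactly. Their poses are not given: they have to be found in the camera images.
- square: Aluminium square lying flat with an upright red grip, 0.26-0.5 kg. Two legs 22 mm wide, 20 mm tall, exactly 90 degrees apart, reach 110 mm from the outer corner (first 12 mm cut away as relief); their outer sides are the measuring faces. Origin: underside, below the grip. +x points along the bisector to the corner; the legs run from the corner at +135 and -135 degrees from +x.
- square_grip (a point): Middle of the upper part of the red grip, a flat upright bar 46 mm long (along the square's x), 20 mm thick (along its y), 16 to 82 mm above the underside; this point is 68 mm above the underside, straight above the origin of square. The rails stand 38 mm above the board that the square goes on: hold the grip by its upper part, across its thickness.
- square_corner (a point): The (virtual) outer corner of the square where its two measuring faces meet, at the underside: 60 mm ahead of the origin of square along its x. The measuring faces slide on the rails with a friction of about 0.3.
- board: Fixed plywood board 192x192x12 mm that carries the frame corner. Origin: underside, below the nominal inner corner of the frame. +x is the bisector, pointing from the open side into the corner (the seated square has the same heading). Rail A runs from the corner back and left (+135 degrees from +x), rail B back and right (-135 degrees).
- board_corner (a point): The nominal inner corner of the frame on the board's top face, 12 mm above the bench.
- rail_a: Fixed pine rail, 38x38 mm section, on the board, held by two screws. Origin: nominal inner corner on the board's top. +x runs along the rail away from the corner (inner face usable for 145 mm), +y is square to the inner face, into the open corner. Rough sawn: the real inner face, parallel to x, stands up to 4 mm before or behind y = 0, which this reading does not show: feel for it.
- rail_b: Swinging pine rail, 38x38 mm section, on one screw: turns stiffly about it on a vertical axis (0.25 N m friction, 0.8 N m s/rad drag) and stays where left. Origin: at the screw on the board's top. +y runs along the rail away from the corner, +x is square to its inner face, into the open corner, and is parallel to rail A's +x when square. Starts with its far end leaning 0.03 to 0.09 rad inward.
- rail_b_face (a point): Point on rail B's nominal inner face, at the board's top: 19 mm along rail B's +x and 50 mm along its +y from its screw; the screw is 30 mm along the rail from the corner, the inner face runs from 8 to 145 mm from the corner. Rough sawn: the real face stands up to 4 mm before or behind this, which the reading does not show: feel for it.
- glue_bottle: White glue bottle with an orange cap, 48 mm across, 143 mm tall, standing; origin at the centre of its underside. A bystander.
- tape_measure: Black tape measure, 44x90x69 mm; origin at the centre of its underside. A bystander.
- nail_box: Small brown carton, 50x85x42 mm; origin at the centre of its underside. A bystander.
- flashlight: White flashlight lying on its side, 39x147x39 mm; origin at its underside. A bystander.
- block_c: Weathered square batten end, 32x110x32 mm; origin at the centre of its underside. A bystander.

How it is judged:
On the way, in this order (a step that is already met when the one before it is completed fails the run):
1. the square is lifted clear of the bench (height (world z) of square above 0.05 m), for 0.1 s.
2. the square, down on or just above the board, bears on both rails at once with at least 2.5 N each, parallel to rail A and with rail B square, for half a second (contact force between square and rail_a above 2.5 N and contact force between square and rail_b above 2.5 N and angle between the x axis of square and the x axis of board, either way round below 0.015 rad and angle between the x axis of rail_b and the x axis of rail_a, either way round below 0.015 rad and z of square_corner in the frame of board below 0.024 m and horizontal distance between square_corner and board_corner below 0.009 m), for 0.5 s.
At the end, for the whole second after the job is handed in: Rail B stands square to rail A within 0.015 rad; the square lies flat and still on the board in the corner, parallel to it within 0.025 rad, its corner within 9 mm of the nominal inner corner, released (angle between the x axis of rail_b and the x axis of rail_a, either way round below 0.015 rad and angle between the x axis of square and the x axis of board, either way round below 0.025 rad and horizontal distance between square_corner and board_corner below 0.009 m and z of square_corner in the frame of board below 0.015 m and angle between square's own z axis and vertical below 0.03 rad and linear speed of square below 0.01 m/s); the robot touches nothing.
It fails at once if the square is pressed on rail A with more than 25 N (contact force between square and rail_a above 25 N).
It fails at once if the square is pressed on rail B with more than 25 N (contact force between square and rail_b above 25 N).
It fails at once if a rail is pushed with the robot itself instead of the square (contact force between any of the arm, the fingers and rail_a above 2 N or contact force between any of the arm, the fingers and rail_b above 2 N).
It fails at once if a bystander is disturbed (moved more than 20 mm) (distance of any of glue_bottle, tape_measure, nail_box, flashlight, block_c from where it was at the start of the episode above 0.02 m).
It also fails if it takes over 72 s, if anything falls off the work surface, if the arm or the gripper's body presses on something with over 40 N, if the wrist force passes 120 N, or if a joint passes its speed limit or range.

## Working session

There is one attempt and no reset: what is moved stays moved. The work goes in short steps, Python scripts to look and compute and a tool call to move; the robot and the scene stay as the last step left them, time stands still between calls to the robot, and variables do not carry over. Pictures are saved under pics/ and viewed, at most 10 in all, crops included, and the job is handed in when it is done.

Besides the shell and the picture viewer there is one more tool, called after "Call:" as a command line: name --argument value ..., lists and objects as JSON in quotes. step_arm: Moves the arm, as the interface text tells. Shift numbers are shares of 0.5 m and turn numbers shares of 2 pi rad, none past 1 either way. Its arguments: {"type":"object","properties":{"linear":{"type":"array"},"dr":{"type":"array"},"grip":{"type":"number"},"force":{"type":"number"}},"required":["linear","dr"]}

```bash
mkdir -p pics; ls
cat > h.py <<'E'
import numpy as np, cv2
from scipy.spatial.transform import Rotation as R
from station import env
def cam(p):
    return np.array(p['K'],float),cv2.Rodrigues(np.array(p['rvec'],float))[0],np.array(p['tvec'],float).ravel()
def ray(p,uv,z):
    K,Rm,t=cam(p); c=-Rm.T@t; d=Rm.T@np.linalg.inv(K)@np.array([uv[0],uv[1],1.])
    return c+d*(z-c[2])/d[2]
def proj(p,X):
    K,Rm,t=cam(p); x=K@(Rm@np.array(X,float)+t); return x[:2]/x[2]
def save(p,n): cv2.imwrite('pics/'+n,cv2.cvtColor(p['pixels'],cv2.COLOR_RGB2BGR))
E
python3 - <<'E'
from h import *
np.set_printoptions(precision=4,suppress=True)
Z=dict(square=0,square_grip=.068,square_corner=0,board=0,board_corner=.012,rail_a=.012,rail_b=.012,rail_b_face=.012,glue_bottle=0,tape_measure=0,nail_box=0,flashlight=0,block_c=0)
for c in('top','side'):
    p=env.get_image(c); save(p,c+'0.png'); K,Rm,t=cam(p); print(c,-Rm.T@t)
    for n,z in Z.items():
        for l in env.landmark_of(n,p)[:2]: print(n,round(l['p'],2),np.array(l['centre']),ray(p,l['centre'],z))
print(env.observe(),env.pinch_z)
E
```

```text
pics
top [-0.0464 -0.0917  1.7246]
square 0.57 [374.4 261.5] [ 0.5265 -0.2234  0.    ]
square_grip 0.88 [378.4 253.5] [ 0.5317 -0.2299  0.068 ]
square_grip 0.45 [168.3 221.5] [0.5909 0.4592 0.068 ]
square_corner 0.75 [375.6 245.3] [ 0.5837 -0.2252  0.    ]
board 0.66 [273.8 224.5] [0.6329 0.1224 0.    ]
board_corner 0.58 [276.9 225.6] [0.625 0.11  0.012]
rail_a 0.9 [273.8 228.4] [0.6141 0.1194 0.012 ]
rail_a 0.47 [335.2 214.6] [ 0.6797 -0.0832  0.012 ]
rail_b 0.9 [273.8 228.4] [0.6141 0.1194 0.012 ]
rail_b 0.47 [335.2 214.6] [ 0.6797 -0.0832  0.012 ]
rail_b_face 0.77 [282.4 244.4] [0.5594 0.0848 0.012 ]
tape_measure 0.75 [458.3 278.5] [ 0.4887 -0.499   0.    ]
nail_box 0.73 [441.5 246.4] [ 0.5962 -0.4447  0.    ]
flashlight 0.6 [167.7 223.7] [0.6089 0.4825 0.    ]
block_c 0.74 [333.5 213.9] [ 0.687  -0.0771  0.    ]
block_c 0.69 [283.2 225.7] [0.6309 0.0901 0.    ]
side [0.2825 1.0522 0.9925]
square 0.83 [343.4 229.2] [ 0.512  -0.2283 -0.    ]
square_grip 0.85 [341.9 214.2] [ 0.5182 -0.2231  0.068 ]
square_corner 0.78 [325.6 226.9] [ 0.5767 -0.2269 -0.    ]
board 0.95 [281.2 291.2] [
[... 449 characters left out ...]
78 [364.3 193.2] [ 0.478  -0.4769  0.    ]
nail_box 0.74 [333.3 192.5] [ 0.5982 -0.454   0.    ]
flashlight 0.6 [241.  394.6] [0.6236 0.4812 0.    ]
block_c 0.69 [284.2 249.4] [ 0.684  -0.0721  0.    ]
{'time': 1.4, 'qpos': array([-1.4684,  0.3129,  1.4977, -0.    ,  1.331 , -0.2234]), 'dq': array([ 0.0003, -0.0001, -0.0002,  0.    , -0.0002,  0.0005]), 'joint_efforts': array([ -0.0002, -41.2168, -25.9899,  -0.0002,   0.0006,  -0.    ]), 'eef_pos': array([ 0.168 , -0.4974,  0.2313]), 'ee_rot': array([ 0.9868,  0.1622,  0.    , -0.    ]), 'ft_force': array([ 0.0372, -0.1564,  0.0521]), 'ft_torque': array([ 0.0557, -0.057 , -0.0064]), 'finger_force': 0.0, 'opening': 0.08509123087328485} 0.0187
```

Run:
```python
import cv2,numpy as np
a=cv2.imread('pics/top0.png')[190:290,240:400]; b=cv2.imread('pics/side0.png')[200:320,220:380]
cv2.imwrite('pics/c1.png',cv2.resize(a,None,fx=5,fy=5,interpolation=cv2.INTER_CUBIC))
cv2.imwrite('pics/c2.png',cv2.resize(b,None,fx=5,fy=5,interpolation=cv2.INTER_CUBIC))
```

```text
(no output)
```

View pics/c1.png

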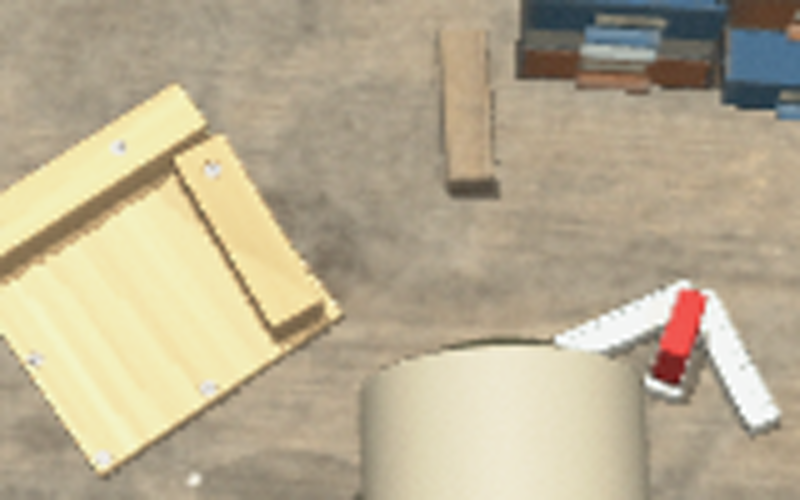

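View pics/c2.png

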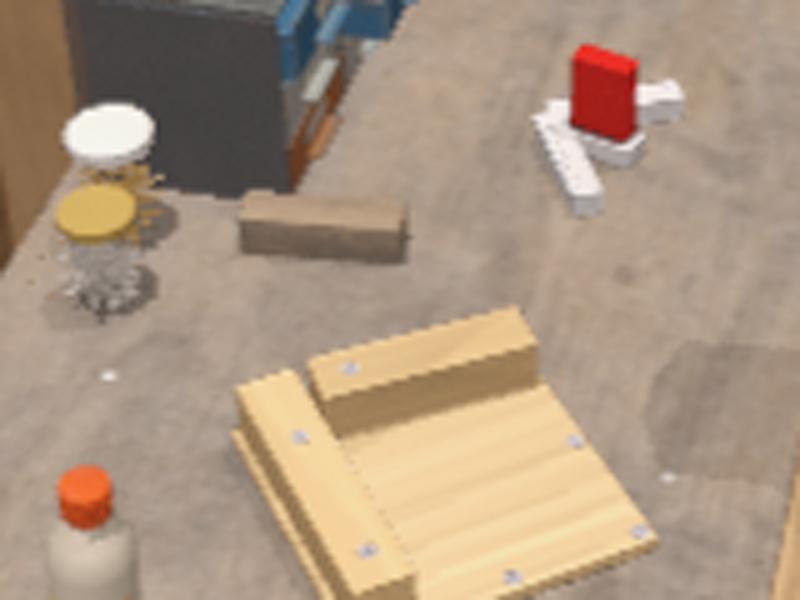

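```bash
cat > fit.py <<'E'
from h import *
from scipy.optimize import minimize
S=4
def box(x0,x1,y0,y1,z0,z1): return np.array([[x,y,z] for x in(x0,x1) for y in(y0,y1) for z in(z0,z1)],float)
GRIP=box(-.023,.023,-.010,.010,.016,.082)
def rz(P,a,x,y,z=0): c,s=np.cos(a),np.sin(a); return P@np.array([[c,s,0],[-s,c,0],[0,0,1]])+[x,y,z]
def hull(p,P,roi):
    K=np.array(p['K'],float); uv=cv2.projectPoints(P,np.array(p['rvec'],float),np.array(p['tvec'],float),K,None)[0].reshape(-1,2)
    m=np.zeros(((roi[3]-roi[1])*S,(roi[2]-roi[0])*S),np.float32)
    q=((uv-[roi[0],roi[1]]+.5)*S-.5)
    cv2.fillConvexPoly(m,np.round(cv2.convexHull(q.astype(np.float32))*16).astype(np.int32),1.,cv2.LINE_8,4); return m
def crop(im,roi): return cv2.resize(im[roi[1]:roi[3],roi[0]:roi[2]].astype(np.float32),None,fx=S,fy=S,interpolation=cv2.INTER_LINEAR)
def redness(p):
    a=p['pixels'].astype(float); return np.clip((a[...,0]-a[...,1:].max(2)-40)/80,0,1)
def fit_grip(views,x0,z=0.,verbose=0):
    # views: list of (pic, roi)
    T=[crop(redness(p),r)>.5 for p,r in views]
    def cost(v):
        P=rz(GRIP,v[2],v[0],v[1],z); 
        return sum(np.abs(hull(p,P,r)-t).sum()/t.sum() for (p,r),t in zip(views,T))
    best=None
    for a in np.linspace(-.5,.5,7):
        s=np.array([[x0[0],x0[1],x0[2]+a]]*4); s[1,0]+=.008;s[2,1]+=.008;s[3,2]+=.15
        m=minimize(cost,s[0],method='Nelder-Mead',options=dict(initial_simplex=s,xatol=1e-4,fatol=1e-4))
        if best is None or m.fun<best.fun: best=m
    return best.x,best.fun
def edge(p,a,b,n=40,w=3.,sgn=0):
    # subpixel line fit: strongest gradient near segment a-b (pixels)
    g=cv2.cvtColor(p['pixels'],cv2.COLOR_RGB2GRAY).astype(np.float32); g=cv2.GaussianBlur(g,(0,0),.6)
    a=np.array(a,float);b=np.array(b,float);d=(b-a)/np.linalg.norm(b-a);nn=np.array([-d[1],d[0]])
    o=np.arange(-w,w+.01,.1);pts=[]
    for t in np.linspace(0,1,n):
        q=(a+(b-a)*t)+o[:,None]*nn
        v=cv2.remap(g,q[:,0].astype(np.float32)[None],q[:,1].astype(np.float32)[None],cv2.INTER_CUBIC)[0]
        gr=np.gradient(v); gr=np.abs(gr) if sgn==0 else np.clip(gr*sgn,0,None)
        k=gr.argmax(); sl=slice(max(k-8,0),k+9); pts.append(a+(b-a)*t+nn*(o[sl]*gr[sl]).sum()/max(gr[sl].sum(),1e-6))
    pts=np.array(pts); vx,vy,cx,cy=cv2.fitLine(pts.astype(np.float32),cv2.DIST_HUBER,0,.01,.01).ravel()
    v=np.array([vx,vy]); c=np.array([cx,cy]); r=np.abs((pts-c)@[-vy,vx])
    return c+v*((a-c)@v),c+v*((b-c)@v),np.median(r)
E
python3 - <<'E'
from fit import *
np.set_printoptions(precision=4,suppress=True)
t=env.get_image('top'); s=env.get_image('side')
for V in ([(t,(355,235,400,275))],[(s,(325,200,360,235))],[(t,(355,235,400,275)),(s,(325,200,360,235))]):
    print('grip',fit_grip(V,(.522,-.226,-.25)))
ct=lambda x,y:(240+(x+.5)/5-.5,190+(y+.5)/5-.5); cs=lambda x,y:(220+(x+.5)/5-.5,200+(y+.5)/5-.5)
def rep(n,p,a,b,z,w=2.):
    A,B,r=edge(p,a,b,w=w); X,Y=ray(p,A,z),ray(p,B,z); d=Y-X
    print(n,X[:2],Y[:2],'ang',np.degrees(np.arctan2(d[1],d[0])),'res',r)
rep('T plate near edge',t,ct(110,468),ct(330,322),.012)
rep('T plate left edge',t,ct(15,310),ct(95,465),.012)
rep('T railA outer top',t,ct(175,85),ct(10,185),.05)
rep('T railA inner top',t,ct(165,150),ct(10,245),.05)
rep('T railB inner top',t,ct(185,170),ct(270,325),.05)
rep('T railB outer top',t,ct(232,145),ct(318,285),.05)
rep('S plate near edge',s,cs(545,390),cs(645,530),.012)
rep('S railA inner top',s,cs(310,390),cs(400,560),.05)
rep('S railA outer top',s,cs(242,400),cs(340,590),.05)
rep('S railB inner top',s,cs(330,400),cs(525,345),.05)
rep('S railB inner bot',s,cs(355,430),cs(530,385),.012)
rep('S railB outer top',s,cs(315,355),cs(510,310),.05)
E
```

```text
grip (array([ 0.5257, -0.2225, -0.2416]), np.float64(0.3906856403622251))
grip (array([ 0.5251, -0.2279, -0.765 ]), np.float64(0.18742442563482467))
grip (array([ 0.5248, -0.2223, -0.241 ]), np.float64(0.7132370309305442))
T plate near edge [0.4216 0.1387] [0.5326 0.0058] ang -50.14373301538957 res 0.09208995931970576
T plate left edge [0.5229 0.2158] [0.4204 0.1522] ang -148.21023520246385 res 0.6336427711199569
T railA outer top [0.6786 0.1211] [0.5972 0.2206] ang 129.29725036642327 res 0.09024034089972768
T railA inner top [0.6302 0.1219] [0.5537 0.214 ] ang 129.68692309860324 res 0.10311549638027301
T railB inner top [0.615  0.1099] [0.514 0.041] ang -145.68867016562612 res 0.21692757463354118
T railB outer top [0.6352 0.0804] [0.5432 0.013 ] ang -143.77699631957583 res 0.2018262642869179
S plate near edge [0.5035 0.0372] [0.4204 0.1374] ang 129.6794658835295 res 0.08455640395056988
S railA inner top [0.6341 0.1141] [0.5408 0.2257] ang 129.93362969196858 res 0.3804541644237851
S railA outer top [0.6693 0.1294] [0.5669 0.2552] ang 129.17305017896305 res 0.14334685284522208
S railB inner top [0.6197 0.115 ] [0.5165 0.0445] ang -145.67076424047974 res 0.05250177312177015
S railB inner bot [0.6077 0.1048] [0.5139 0.0403] ang -145.48486023157582 res 0.13311333740436126
S railB outer top [0.6385 0.0824] [0.5346 0.0114] ang -145.6558249927891 res 0.08741340643406773
```

Run:
```python
from fit import *
np.set_printoptions(precision=4,suppress=True,linewidth=150)
t=env.get_image('top'); s=env.get_image('side')
ct=lambda x,y:(240+(x+.5)/5-.5,190+(y+.5)/5-.5); cs=lambda x,y:(220+(x+.5)/5-.5,200+(y+.5)/5-.5)
def rep(n,p,a,b,z,w=1.5):
    A,B,r=edge(p,a,b,w=w); X,Y=ray(p,A,z),ray(p,B,z); d=Y-X
    print(n,X[:2],Y[:2],'ang',np.degrees(np.arctan2(d[1],d[0])),'res',r)
rep('T leg L outer',t,ct(670,287),ct(570,332),.02)
rep('T leg R outer',t,ct(718,305),ct(774,402),.02)
rep('S leg L outer top',s,cs(540,125),cs(572,192),.02,1)
rep('T grip L side top',t,ct(680,295),ct(665,345),.082,1)
rep('T grip R side top',t,ct(706,297),ct(692,350),.082,1)
rep('S grip top near',s,cs(573,55),cs(632,80),.082,1)
rep('S grip top far',s,cs(590,45),cs(636,60),.082,1)
print('screw',ray(t,ct(212,170),.05),ray(s,cs(350,368),.05))
for p,r in((t,(355,235,400,275)),(s,(325,200,360,235))):
    m=redness(p)[r[1]:r[3],r[0]:r[2]]>.5
    v,u=np.nonzero(m);print(m.sum(),u.min()+r[0],u.max()+r[0],v.min()+r[1],v.max()+r[1])
    P=rz(GRIP,-.3,.5245,-.2225); q=np.array([proj(p,x) for x in P]);print(q.min(0),q.max(0))
```

```text
T leg L outer [ 0.5707 -0.2169] [ 0.5352 -0.1524] ang 118.84326740744642 res 0.05669527669483089
T leg R outer [ 0.5608 -0.251 ] [ 0.4954 -0.2873] ang -150.98175598384856 res 0.1486918907925535
S leg L outer top [ 0.568  -0.2144] [ 0.5297 -0.1456] ang 119.10946657127947 res 0.0880307400071775
T grip L side top [ 0.5429 -0.2181] [ 0.5091 -0.2088] ang 164.68187750114214 res 0.07889945415657593
T grip R side top [ 0.5421 -0.237 ] [ 0.5066 -0.2276] ang 165.07166095329632 res 0.21197288192076397
S grip top near [ 0.5446 -0.2168] [ 0.4995 -0.2027] ang 162.7344139784997 res 0.05983091864924242
S grip top far [ 0.5358 -0.2336] [ 0.5014 -0.2228] ang 162.6012241662126 res 0.10191660069542073
screw [0.6184 0.0895 0.05  ] [0.6149 0.0878 0.05  ]
90 372 380 248 265
[369.2842 246.5911] [381.782  267.8595]
206 334 347 209 227
[332.6624 207.3737] [347.4585 229.562 ]
```

```bash
cat >> h.py <<'E'
def yaw_of(q): M=R.from_quat(q).as_matrix(); return np.degrees(np.arctan2(M[1,0],M[0,0]))
def go(pos,yaw,frm=None):
    """shares to reach world pos, tool-x yaw(deg), tool down; frm=(pos,yaw) commanded pose"""
    o=env.observe()
    if frm is None: M=R.from_quat(o['ee_rot']); p0=o['eef_pos']
    else: p0=np.array(frm[0]); M=R.from_euler('z',frm[1],degrees=True)*R.from_euler('x',180,degrees=True)
    T=R.from_euler('z',yaw,degrees=True)*R.from_euler('x',180,degrees=True)
    l=M.inv().apply(np.array(pos)-p0)/.5; d=(M.inv()*T).as_rotvec()/(2*np.pi)
    print('linear',l.round(5),'dr',d.round(5),'| t',round(o['time'],2),'pos',o['eef_pos'].round(4),'yaw',round(yaw_of(o['ee_rot']),2),'F',o['ft_force'].round(2),'T',o['ft_torque'].round(3))
E
python3 -c "
from h import *
go((.525,-.2218,.16),-16)"
```

```text
linear [ 0.85282 -0.29368  0.1426 ] dr [-0.      0.      0.0963] | t 1.6 pos [ 0.168  -0.4974  0.2313] yaw 18.67 F [-0.3   0.07  0.64] T [ 0.012  0.04  -0.01 ]
```

Call:
step_arm --linear '[[0.8528,-0.2937,0.1426],[0.8528,-0.2937,0.1426],[0.8528,-0.2937,0.1426],[0.8528,-0.2937,0.1426],[0.8528,-0.2937,0.1426]]' --dr '[[0,0,0.0963],[0,0,0.0963],[0,0,0.0963],[0,0,0.0963],[0,0,0.0963]]' --grip 60 --force 50

```text
time: 2.02
eef_pos: [0.3172, -0.3826, 0.2017]
ee_rot: [0.992, -0.123, 0.0, 0.0]
ft_force: [0.6, -0.5, 0.0]
opening: 0.0599
finger_force: 0.0
```

```bash
python3 -c "
from h import *
go((.525,-.2218,.16),-16)"
```

```text
linear [ 0.32477 -0.41329  0.08336] dr [ 4.00e-05 -4.00e-05  5.28e-03] | t 2.02 pos [ 0.3172 -0.3826  0.2017] yaw -14.1 F [ 0.62 -0.5   0.  ] T [-0.024 -0.046  0.037]
```

Call:
step_arm --linear '[[0.32,-0.41,0.07],[0.32,-0.41,0.07],[0.32,-0.41,0.07],[0.32,-0.41,0.07],[0.32,-0.41,0.07]]' --dr '[[0,0,0],[0,0,0],[0,0,0],[0,0,0],[0,0,0]]'

```text
time: 2.43
eef_pos: [0.4795, -0.2545, 0.1739]
ee_rot: [0.993, -0.12, 0.0, 0.0]
ft_force: [0.2, -0.5, 0.9]
opening: 0.0597
finger_force: 0.0
```

Call:
step_arm --linear '[[0,0,0],[0,0,0],[0,0,0],[0,0,0],[0,0,0]]' --dr '[[0,0,0],[0,0,0],[0,0,0],[0,0,0],[0,0,0]]'

```text
time: 2.85
eef_pos: [0.4774, -0.2571, 0.1743]
ee_rot: [0.993, -0.121, 0.0, 0.0]
ft_force: [0.8, -0.2, -0.1]
opening: 0.0599
finger_force: 0.0
```

Run:
```python
from fit import *
np.set_printoptions(precision=4,suppress=True)
go((.525,-.2218,.12),-16); go((.525,-.2218,.050),-16)
s=env.get_image('top');
cv2.imwrite('pics/t3.png',cv2.cvtColor(cv2.resize(s['pixels'][180:300,250:410],None,fx=5,fy=5,interpolation=cv2.INTER_CUBIC),cv2.COLOR_RGB2BGR))
```

```text
linear [ 0.0754 -0.0915  0.1087] dr [ 0.0001 -0.0001  0.0059] | t 2.85 pos [ 0.4774 -0.2571  0.1743] yaw -13.88 F [ 0.75 -0.16 -0.12] T [-0.025  0.002  0.009]
linear [ 0.0754 -0.0915  0.2487] dr [ 0.0001 -0.0001  0.0059] | t 2.85 pos [ 0.4774 -0.2571  0.1743] yaw -13.88 F [ 0.75 -0.16 -0.12] T [-0.025  0.002  0.009]
```

View pics/t3.png

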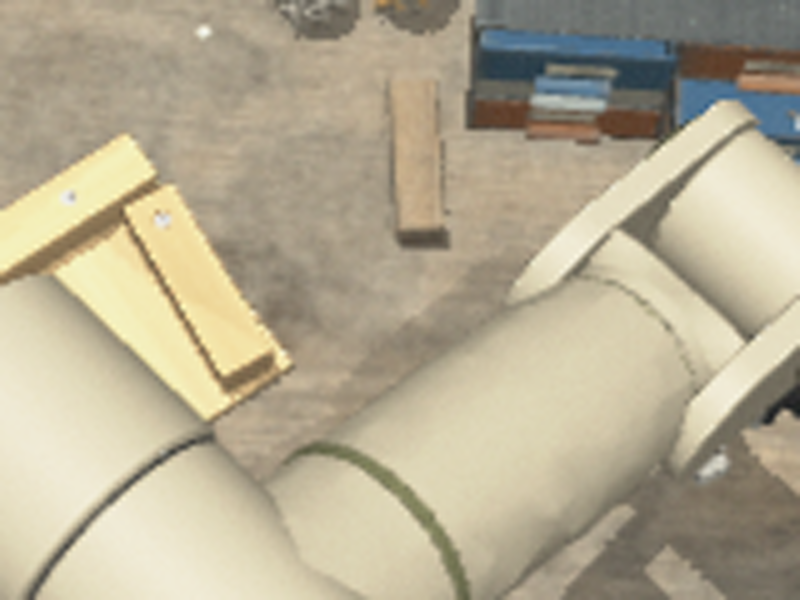

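Call:
step_arm --linear '[[0.0754,-0.0915,0.09],[0.0754,-0.0915,0.09],[0.0754,-0.0915,0.09],[0.0754,-0.0915,0.09],[0.0754,-0.0915,0.09]]' --dr '[[0,0,0.0059],[0,0,0.0059],[0,0,0.0059],[0,0,0.0059],[0,0,0.0059]]'

```text
time: 3.32
eef_pos: [0.5253, -0.2214, 0.1296]
ee_rot: [0.99, -0.139, 0.0, 0.0]
ft_force: [-0.7, 0.5, -0.1]
opening: 0.06
finger_force: 0.0
```

Run:
```python
from fit import *
go((.525,-.2218,.050),-16)
s=env.get_image('side');
cv2.imwrite('pics/s4.png',cv2.cvtColor(cv2.resize(s['pixels'][160:280,260:420],None,fx=5,fy=5,interpolation=cv2.INTER_CUBIC),cv2.COLOR_RGB2BGR))
```

```text
linear [-0.00055  0.00085  0.15912] dr [ 6.0e-05 -9.0e-05  1.9e-04] | t 3.32 pos [ 0.5253 -0.2214  0.1296] yaw -15.93 F [-0.74  0.45 -0.05] T [0.007 0.03  0.019]
```

View pics/s4.png

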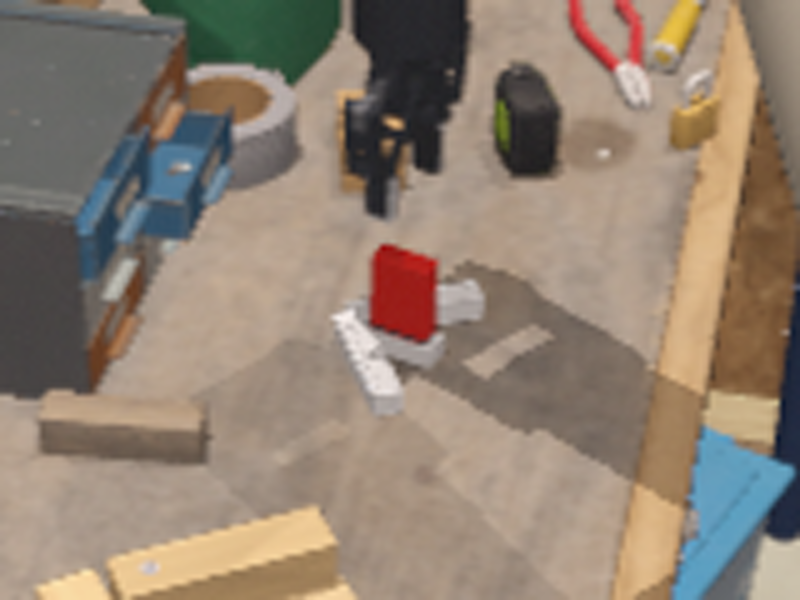

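Call:
step_arm --linear '[[0,0.001,0.06],[0,0.001,0.11],[0,0.001,0.14],[0,0.001,0.158],[0,0.001,0.158]]' --dr '[[0,0,0],[0,0,0],[0,0,0],[0,0,0],[0,0,0]]'

```text
time: 3.78
eef_pos: [0.5247, -0.2215, 0.0492]
ee_rot: [0.99, -0.139, -0.001, -0.0]
ft_force: [0.4, -0.7, -0.2]
opening: 0.06
finger_force: 0.0
```

Call:
step_arm --linear '[[0,0,0],[0,0,0],[0,0,0],[0,0,0],[0,0,0]]' --dr '[[0,0,0],[0,0,0],[0,0,0],[0,0,0],[0,0,0]]' --grip 10 --force 60

```text
time: 4.2
eef_pos: [0.5261, -0.2217, 0.0515]
ee_rot: [0.99, -0.138, 0.001, 0.001]
ft_force: [-1.4, -0.7, 6.2]
opening: 0.0192
finger_force: 60.4
```

Call:
step_arm --linear '[[0,0,0],[0,0,0],[0,0,0],[0,0,0],[0,0,0]]' --dr '[[0,0,0],[0,0,0],[0,0,0],[0,0,0],[0,0,0]]'

```text
time: 4.62
eef_pos: [0.5262, -0.2217, 0.0515]
ee_rot: [0.99, -0.138, 0.001, 0.001]
ft_force: [-0.4, -1.2, 5.8]
opening: 0.0192
finger_force: 60.4
```

Run:
```python
from fit import *
go((.525,-.2218,.050),-16)
```

```text
linear [-0.00218  0.00085  0.00293] dr [ 0.00017 -0.0004   0.0003 ] | t 4.62 pos [ 0.5262 -0.2217  0.0515] yaw -15.89 F [-0.44 -1.24  5.82] T [-0.061  0.105  0.016]
```

Call:
step_arm --linear '[[0,0,-0.03],[0,0,-0.09],[0,0,-0.15],[0,0,-0.2],[0,0,-0.2]]' --dr '[[0,0,0],[0,0,0],[0,0,0],[0,0,0],[0,0,0]]'

```text
time: 5.03
eef_pos: [0.5272, -0.2221, 0.1552]
ee_rot: [0.99, -0.138, 0.004, 0.002]
ft_force: [1.5, -0.7, -2.2]
opening: 0.0191
finger_force: 59.4
```

Run:
```python
from fit import *
go((.54,.130,.150),-5.4)
```

```text
linear [-0.1681  -0.68436  0.0071 ] dr [ 0.00055 -0.00125 -0.0291 ] | t 5.03 pos [ 0.5272 -0.2221  0.1552] yaw -15.88 F [ 1.47 -0.73 -2.23] T [-0.031 -0.053 -0.046]
```

Call:
step_arm --linear '[[-0.015,-0.06,0],[-0.032,-0.13,0],[-0.05,-0.2,0],[-0.067,-0.27,0],[-0.084,-0.34,0]]' --dr '[[0,0,-0.003],[0,0,-0.006],[0,0,-0.009],[0,0,-0.012],[0,0,-0.0145]]'

```text
time: 5.45
eef_pos: [0.5307, -0.0442, 0.1488]
ee_rot: [0.996, -0.093, -0.001, -0.0]
ft_force: [1.7, -0.3, -3.5]
opening: 0.0191
finger_force: 59.7
```

Run:
```python
from fit import *
go((.54,.130,.150),-5.4)
```

```text
linear [-0.04616 -0.34592 -0.00223] dr [-7.000e-05  3.300e-04 -1.456e-02] | t 5.45 pos [ 0.5307 -0.0442  0.1488] yaw -10.64 F [ 1.67 -0.32 -3.48] T [ 0.02  -0.078  0.043]
```

Call:
step_arm --linear '[[-0.01,-0.07,0],[-0.02,-0.14,0],[-0.03,-0.21,0],[-0.04,-0.28,0],[-0.046,-0.345,0]]' --dr '[[0,0,-0.003],[0,0,-0.006],[0,0,-0.009],[0,0,-0.012],[0,0,-0.0146]]'

```text
time: 5.87
eef_pos: [0.5399, 0.1298, 0.1487]
ee_rot: [0.999, -0.047, -0.001, -0.0]
ft_force: [0.8, -0.4, -4.4]
opening: 0.0186
finger_force: 59.7
```

Call:
step_arm --linear '[[0,0,0],[0,0,0],[0,0,0],[0,0,0],[0,0,0]]' --dr '[[0,0,0],[0,0,0],[0,0,0],[0,0,0],[0,0,0]]'

```text
time: 6.28
eef_pos: [0.541, 0.1266, 0.1497]
ee_rot: [0.999, -0.048, -0.0, 0.0]
ft_force: [0.0, 0.5, -4.4]
opening: 0.0191
finger_force: 60.4
```

Run:
```python
from fit import *
np.set_printoptions(precision=4,suppress=True,linewidth=150)
go((.54,.130,.150),-5.4)
s=env.get_image('side'); t=env.get_image('top')
a=s['pixels'][170:330,230:390]; b=t['pixels'][180:300,220:380]
f=lambda a,k:cv2.cvtColor(cv2.resize(a,None,fx=k,fy=k,interpolation=cv2.INTER_CUBIC),cv2.COLOR_RGB2BGR)
cv2.imwrite('pics/s5.png',f(a,3.75))
```

```text
linear [-0.0026 -0.0066 -0.0005] dr [ 0.      0.0001 -0.0003] | t 6.28 pos [0.541  0.1266 0.1497] yaw -5.51 F [ 0.04  0.48 -4.37] T [0.03  0.042 0.035]
```

View pics/s5.png

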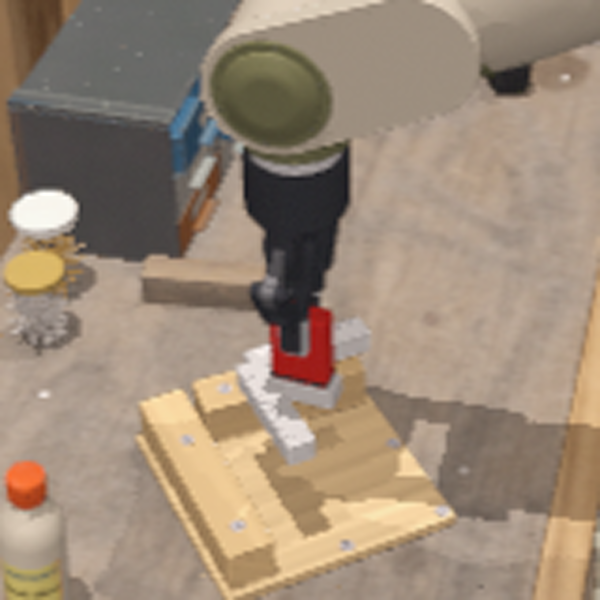

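Run:
```python
from fit import *
np.set_printoptions(precision=4,suppress=True,linewidth=150)
s=env.get_image('side'); k=3.75
c=lambda x,y:(230+(x+.5)/k-.5,170+(y+.5)/k-.5)
for n,a,b,z,w in(('legL outer top',c(242,375),c(285,448),.118,1.),('railA outer top',c(143,405),c(225,575),.05,2),('railA inner top',c(195,415),c(265,545),.05,1.5),('plate near',c(375,405),c(445,505),.012,2),('plate right',c(250,588),c(440,522),.012,2)):
    A,B,r=edge(s,a,b,w=w);X,Y=ray(s,A,z),ray(s,B,z);d=Y-X
    print(n,X[:2],Y[:2],np.degrees(np.arctan2(d[1],d[0])),r,A,B)
o=env.observe();h=np.radians(yaw_of(o['ee_rot']));c0=o['eef_pos'][:2]+.06*np.array([np.cos(h),np.sin(h)])
print('exp corner',c0,'leg L at 20,100mm',[c0+l*np.array([np.cos(h+np.pi*.75),np.sin(h+np.pi*.75)]) for l in(.02,.1)])
```

```text
legL outer top [0.583  0.1408] [0.5303 0.2063] 128.8457508614537 0.09797286644483202 [293.9751 269.7541] [306.0171 288.8581]
railA outer top [0.6728 0.1217] [0.5602 0.2769] 125.98000176132024 0.6231388550534162 [267.7374 277.647 ] [288.9948 323.2642]
railA inner top [0.6278 0.1213] [0.5386 0.2413] 126.63106540447347 0.5198413229085685 [282.193 280.01 ] [300.3075 314.9628]
plate near [0.5018 0.039 ] [0.4232 0.1341] 129.56116589217402 0.1484506948125131 [329.6944 277.5888] [348.8714 303.8832]
plate right [0.5465 0.2549] [0.4249 0.1543] -140.39869668075625 0.09191211193472779 [296.6582 327.4028] [346.9611 308.8183]
exp corner [0.6008 0.1213] leg L at 20,100mm [array([0.588 , 0.1367]), array([0.5371, 0.1984])]
```

Run:
```python
from fit import *
go((.541,.130,.066),-5.42)
```

```text
linear [-0.00065 -0.00594  0.16796] dr [ 1.0e-05  1.0e-05 -1.6e-04] | t 6.43 pos [0.541 0.127 0.15 ] yaw -5.48 F [-0.14  0.8  -4.35] T [ 0.023  0.092 -0.003]
```

Call:
step_arm --linear '[[0,-0.004,0.03],[0,-0.006,0.07],[0,-0.006,0.11],[0,-0.006,0.15],[0,-0.006,0.168]]' --dr '[[0,0,0],[0,0,0],[0,0,0],[0,0,0],[0,0,0]]'

```text
time: 6.85
eef_pos: [0.5402, 0.1303, 0.0637]
ee_rot: [0.999, -0.048, -0.002, 0.0]
ft_force: [-0.4, -0.5, -3.3]
opening: 0.0192
finger_force: 60.3
```

Call:
step_arm --linear '[[0,0,0],[0,0,0],[0,0,0],[0,0,0],[0,0,0]]' --dr '[[0,0,0],[0,0,0],[0,0,0],[0,0,0],[0,0,0]]'

```text
time: 7.27
eef_pos: [0.5416, 0.1307, 0.0667]
ee_rot: [0.999, -0.047, 0.001, -0.0]
ft_force: [0.0, 0.5, -2.5]
opening: 0.0191
finger_force: 60.9
```

```bash
cat > st.py <<'E'
from fit import *
import sys
def st(n=4):
    """state in board frame: forces toward-rail components (push on A, on B), board-frame xy of TCP rel. nominal seated origin"""
    F=[];T=[];P=[]
    for i in range(n):
        o=env.observe(); F.append(o['ft_force']);T.append(o['ft_torque'])
        if n>1: env.get_image('side')   # advances 0.05 s, holds
    F=np.mean(F,0);T=np.mean(T,0);h=np.radians(-5.42)
    a=np.array([np.cos(h+np.pi/4),np.sin(h+np.pi/4)]);b=np.array([np.cos(h-np.pi/4),np.sin(h-np.pi/4)])
    d=np.array([.568,.1278])-o['eef_pos'][:2]
    print('t %.2f z %.4f yaw %.2f | gapA %.4f gapB %.4f | FA %.2f FB %.2f Fz %.2f | T'%(o['time'],o['eef_pos'][2],yaw_of(o['ee_rot']),d@a,d@b,-F[:2]@a,-F[:2]@b,F[2]),T.round(3))
st(int(sys.argv[1]) if len(sys.argv)>1 else 4)
E
python3 st.py
```

```text
t 7.42 z 0.0663 yaw -5.41 | gapA 0.0187 gapB 0.0192 | FA -0.20 FB 0.09 Fz -3.39 | T [ 0.031  0.029 -0.003]
```

Call:
step_arm --linear '[[0.004,-0.004,-0.002],[0.008,-0.008,-0.002],[0.012,-0.012,-0.002],[0.016,-0.016,-0.002],[0.018,-0.018,-0.002]]' --dr '[[0,0,0],[0,0,0],[0,0,0],[0,0,0],[0,0,0]]'

```text
time: 7.88
eef_pos: [0.5514, 0.1391, 0.067]
ee_rot: [0.999, -0.047, 0.0, -0.0]
ft_force: [0.4, -0.1, -3.3]
opening: 0.0192
finger_force: 60.9
```

```bash
python3 st.py
```

```text
t 8.03 z 0.0669 yaw -5.41 | gapA 0.0060 gapB 0.0193 | FA -0.06 FB -0.02 Fz -3.34 | T [-0.004  0.025  0.021]
```

Call:
step_arm --linear '[[0.0014,-0.0014,0],[0.0028,-0.0028,0],[0.0042,-0.0042,0],[0.0049,-0.0049,0],[0.0056,-0.0056,0]]' --dr '[[0,0,0],[0,0,0],[0,0,0],[0,0,0],[0,0,0]]'

```text
time: 8.5
eef_pos: [0.5542, 0.1413, 0.067]
ee_rot: [0.999, -0.047, 0.0, -0.0]
ft_force: [0.4, 0.4, -3.9]
opening: 0.0193
finger_force: 60.9
```

```bash
python3 st.py
```

```text
t 8.65 z 0.0670 yaw -5.42 | gapA 0.0021 gapB 0.0192 | FA 0.18 FB -0.11 Fz -3.70 | T [-0.008  0.011 -0.004]
```

Call:
step_arm --linear '[[0.0014,-0.0014,0],[0.0021,-0.0021,0],[0.0028,-0.0028,0],[0.0035,-0.0035,0],[0.0042,-0.0042,0]]' --dr '[[0,0,0],[0,0,0],[0,0,0],[0,0,0],[0,0,0]]'

```text
time: 9.12
eef_pos: [0.5558, 0.1428, 0.0668]
ee_rot: [0.999, -0.047, -0.001, 0.001]
ft_force: [-4.5, -5.7, -1.6]
opening: 0.0192
finger_force: 61.2
```

```bash
python3 st.py
```

```text
t 9.27 z 0.0668 yaw -5.40 | gapA -0.0001 gapB 0.0193 | FA 5.60 FB -0.72 Fz -1.96 | T [-0.706  0.781  0.087]
```

Call:
step_arm --linear '[[0.002,0.002,0],[0.004,0.004,0],[0.006,0.006,0],[0.008,0.008,0],[0.01,0.01,0]]' --dr '[[0,0,0],[0,0,0],[0,0,0],[0,0,0],[0,0,0]]'

```text
time: 9.73
eef_pos: [0.5601, 0.1376, 0.0665]
ee_rot: [0.999, -0.047, -0.001, 0.0]
ft_force: [-4.8, -1.9, -3.8]
opening: 0.0191
finger_force: 61.0
```

```bash
python3 st.py 3
```

```text
t 9.83 z 0.0666 yaw -5.42 | gapA -0.0001 gapB 0.0123 | FA 5.20 FB 0.96 Fz -3.39 | T [-0.496  0.964  0.129]
```

Call:
step_arm --linear '[[0.0014,0.0014,0],[0.0028,0.0028,0],[0.0042,0.0042,0],[0.0056,0.0056,0],[0.007,0.007,0]]' --dr '[[0,0,0],[0,0,0],[0,0,0],[0,0,0],[0,0,0]]'

```text
time: 10.3
eef_pos: [0.5633, 0.1337, 0.0665]
ee_rot: [0.999, -0.047, -0.001, 0.0]
ft_force: [-4.8, -2.1, -4.5]
opening: 0.019
finger_force: 60.9
```

```bash
python3 st.py 3
```

```text
t 10.40 z 0.0665 yaw -5.41 | gapA -0.0002 gapB 0.0074 | FA 5.03 FB 0.91 Fz -4.03 | T [-0.472  0.984  0.07 ]
```

Call:
step_arm --linear '[[0.0014,0.0014,0],[0.0028,0.0028,0],[0.0042,0.0042,0],[0.005,0.005,0],[0.0056,0.0056,0]]' --dr '[[0,0,0],[0,0,0],[0,0,0],[0,0,0],[0,0,0]]'

```text
time: 10.87
eef_pos: [0.5653, 0.1313, 0.0664]
ee_rot: [0.999, -0.047, -0.002, -0.0]
ft_force: [-7.2, 0.8, -3.3]
opening: 0.0194
finger_force: 61.0
```

```bash
python3 st.py 3
```

```text
t 10.97 z 0.0664 yaw -5.42 | gapA -0.0001 gapB 0.0043 | FA 4.34 FB 4.83 Fz -3.27 | T [0.117 1.406 0.002]
```

Call:
step_arm --linear '[[0.0006,0.0006,0],[0.0012,0.0012,0],[0.0018,0.0018,0],[0.0024,0.0024,0],[0.003,0.003,0]]' --dr '[[0,0,0],[0,0,0],[0,0,0],[0,0,0],[0,0,0]]'

```text
time: 11.43
eef_pos: [0.5666, 0.1297, 0.0663]
ee_rot: [0.999, -0.047, -0.002, -0.0]
ft_force: [-6.8, 0.8, -3.1]
opening: 0.0192
finger_force: 61.0
```

```bash
python3 st.py 3
```

```text
t 11.53 z 0.0664 yaw -5.43 | gapA -0.0001 gapB 0.0023 | FA 4.46 FB 4.56 Fz -3.58 | T [ 0.166  1.388 -0.025]
```

Call:
step_arm --linear '[[0.0006,0.0006,0],[0.0012,0.0012,0],[0.0018,0.0018,0],[0.0024,0.0024,0],[0.003,0.003,0]]' --dr '[[0,0,0],[0,0,0],[0,0,0],[0,0,0],[0,0,0]]'

```text
time: 12.0
eef_pos: [0.5679, 0.1281, 0.0663]
ee_rot: [0.999, -0.047, -0.002, -0.0]
ft_force: [-7.5, 0.2, -3.2]
opening: 0.0196
finger_force: 61.0
```

```bash
python3 st.py 3
```

```text
t 12.10 z 0.0663 yaw -5.43 | gapA -0.0001 gapB 0.0002 | FA 4.83 FB 4.56 Fz -3.59 | T [ 0.159  1.354 -0.055]
```

Call:
step_arm --linear '[[0.0005,0.0005,0],[0.001,0.001,0],[0.0015,0.0015,0],[0.0018,0.0018,0],[0.0021,0.0021,0]]' --dr '[[0,0,0],[0,0,0],[0,0,0],[0,0,0],[0,0,0]]'

```text
time: 12.57
eef_pos: [0.5689, 0.1269, 0.0663]
ee_rot: [0.999, -0.047, -0.002, -0.0]
ft_force: [-6.6, 0.8, -4.8]
opening: 0.0191
finger_force: 61.0
```

```bash
python3 st.py 3
```

```text
t 12.67 z 0.0663 yaw -5.42 | gapA -0.0001 gapB -0.0013 | FA 4.53 FB 4.52 Fz -4.24 | T [ 0.143  1.347 -0.014]
```

Call:
step_arm --linear '[[0.0005,0.0005,0],[0.001,0.001,0],[0.0015,0.0015,0],[0.0018,0.0018,0],[0.0021,0.0021,0]]' --dr '[[0,0,0],[0,0,0],[0,0,0],[0,0,0],[0,0,0]]'

```text
time: 13.13
eef_pos: [0.5693, 0.1264, 0.0662]
ee_rot: [0.999, -0.047, -0.003, -0.001]
ft_force: [-9.2, 4.5, -1.5]
opening: 0.0194
finger_force: 61.1
```

```bash
python3 st.py 3
python3 - <<'E'
from fit import *
s=env.get_image('side')
cv2.imwrite('pics/s6.png',cv2.cvtColor(cv2.resize(s['pixels'][200:320,230:390],None,fx=5,fy=5,interpolation=cv2.INTER_CUBIC),cv2.COLOR_RGB2BGR))
E
```

```text
t 13.23 z 0.0662 yaw -5.42 | gapA -0.0001 gapB -0.0019 | FA 3.92 FB 9.48 Fz -2.03 | T [ 7.710e-01  1.771e+00 -1.000e-03]
```

View pics/s6.png

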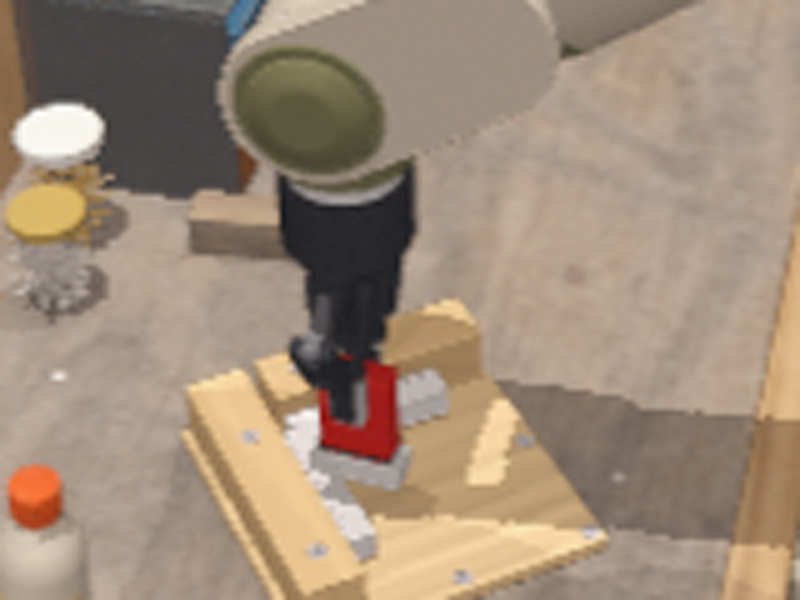

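Call:
step_arm --linear '[[0.0002,-0.0002,0],[0.0004,-0.0004,0],[0.0005,-0.0005,0],[0.0005,-0.0005,0],[0.0005,-0.0005,0]]' --dr '[[0,0,0],[0,0,0],[0,0,0],[0,0,0],[0,0,0]]'

```text
time: 13.75
eef_pos: [0.5694, 0.1265, 0.0662]
ee_rot: [0.999, -0.047, -0.003, -0.001]
ft_force: [-9.9, 3.0, -1.9]
opening: 0.0189
finger_force: 61.3
```

```bash
python3 st.py 6
python3 - <<'E'
from fit import *
s=env.get_image('side');k=5
c=lambda x,y:(230+(x+.5)/k-.5,200+(y+.5)/k-.5)
for n,a,b,z,w in(('B outer top',c(385,317),c(455,300),.05,1.),('B inner top',c(395,347),c(475,327),.05,1.),('B inner bot',c(450,380),c(482,372),.012,1),('plate near',c(510,405),c(590,515),.012,2)):
    A,B,r=edge(s,a,b,w=w);X,Y=ray(s,A,z),ray(s,B,z);d=Y-X
    print(n,X[:2],Y[:2],np.degrees(np.arctan2(d[1],d[0])),r)
E
```

```text
t 14.00 z 0.0662 yaw -5.41 | gapA -0.0002 gapB -0.0019 | FA 5.76 FB 8.59 Fz -1.61 | T [0.573 1.973 0.017]
B outer top [0.57701049 0.03113887] [0.53920517 0.00438409] -144.71300124275402 0.2156264513134197
B inner top [0.56466487 0.05481169] [0.52179421 0.0249037 ] -145.09910042254216 0.16672715029166768
B inner bot [0.53331782 0.0398629 ] [0.51536861 0.02876974] -148.28265156209736 0.0654484161289974
plate near [0.49253391 0.04973333] [0.42752077 0.12953701] 129.16844679754166 0.13972189578990402
```

Call:
step_arm --linear '[[0.0002,-0.0002,0],[0.0003,-0.0003,0],[0.0003,-0.0003,0],[0.0003,-0.0003,0],[0.0003,-0.0003,0]]' --dr '[[0,0,0],[0,0,0],[0,0,0],[0,0,0],[0,0,0]]'

```text
time: 14.52
eef_pos: [0.5697, 0.1264, 0.0662]
ee_rot: [0.999, -0.047, -0.003, -0.0]
ft_force: [-10.3, 1.8, -2.8]
opening: 0.0189
finger_force: 61.2
```

```bash
python3 st.py 14
```

```text
t 15.17 z 0.0662 yaw -5.42 | gapA -0.0004 gapB -0.0021 | FA 6.19 FB 7.46 Fz -1.85 | T [ 0.439  1.895 -0.023]
```

Call:
step_arm --linear '[[-0.0005,0,0],[-0.001,0,0.001],[-0.001,0,0.002],[-0.001,0,0.003],[-0.001,0,0.004]]' --dr '[[0,0,0],[0,0,0],[0,0,0],[0,0,0],[0,0,0]]'

```text
time: 15.63
eef_pos: [0.5696, 0.1265, 0.0646]
ee_rot: [0.999, -0.047, -0.002, -0.0]
ft_force: [-9.3, 2.3, -0.3]
opening: 0.0188
finger_force: 61.3
```

```bash
python3 st.py 4
```

```text
t 15.78 z 0.0645 yaw -5.42 | gapA -0.0004 gapB -0.0020 | FA 5.10 FB 7.16 Fz -0.85 | T [0.4   1.718 0.019]
```

Call:
step_arm --linear '[[0,0,0.001],[0,0,0.002],[-0.0005,0,0.003],[-0.001,0,0.003],[-0.001,0,0.003]]' --dr '[[0,0,0],[0,0,0],[0,0,0],[0,0,0],[0,0,0]]'

```text
time: 16.25
eef_pos: [0.5695, 0.1265, 0.0636]
ee_rot: [0.999, -0.047, -0.002, -0.0]
ft_force: [-9.2, 1.5, 2.3]
opening: 0.0192
finger_force: 61.7
```

```bash
python3 st.py 4
```

```text
t 16.40 z 0.0636 yaw -5.41 | gapA -0.0003 gapB -0.0019 | FA 6.23 FB 7.51 Fz 2.41 | T [ 0.335  1.686 -0.026]
```

Call:
step_arm --linear '[[-0.0005,0,0],[-0.001,0,0],[-0.0015,0,0],[-0.0015,0,0],[-0.0015,0,0]]' --dr '[[0,0,0],[0,0,0],[0,0,0],[0,0,0],[0,0,0]]'

```text
time: 16.87
eef_pos: [0.5693, 0.1265, 0.0635]
ee_rot: [0.999, -0.047, -0.001, -0.001]
ft_force: [-5.4, 2.1, -1.4]
opening: 0.0191
finger_force: 61.3
```

```bash
python3 st.py 4
```

```text
t 17.02 z 0.0635 yaw -5.43 | gapA -0.0002 gapB -0.0019 | FA 2.50 FB 5.21 Fz -0.69 | T [ 0.359  1.028 -0.011]
```

Call:
step_arm --linear '[[-0.0003,-0.0002,0],[-0.0006,-0.0005,0.0005],[-0.0006,-0.0005,0.001],[-0.0006,-0.0005,0.001],[-0.0006,-0.0005,0.001]]' --dr '[[0,0,0],[0,0,0],[0,0,0],[0,0,0],[0,0,0]]'

```text
time: 17.48
eef_pos: [0.5693, 0.1265, 0.0634]
ee_rot: [0.999, -0.047, -0.0, -0.0]
ft_force: [-6.1, 1.7, 2.8]
opening: 0.019
finger_force: 61.8
```

```bash
python3 st.py 3
```

```text
t 17.58 z 0.0634 yaw -5.42 | gapA -0.0002 gapB -0.0018 | FA 3.75 FB 5.36 Fz 2.41 | T [ 0.211  1.235 -0.057]
```

Call:
step_arm --linear '[[0,0,0],[0,0,0],[0,0,0],[0,0,0],[0,0,0]]' --dr '[[0,0,0],[0,0,0],[0,0,0],[0,0,0],[0,0,0]]' --force 20 --grip 40

```text
time: 18.05
eef_pos: [0.57, 0.1261, 0.0632]
ee_rot: [0.999, -0.047, 0.0, -0.0]
ft_force: [-0.6, -0.5, -0.5]
opening: 0.0401
finger_force: 0.0
```

```bash
python3 st.py 3
```

```text
t 18.15 z 0.0631 yaw -5.42 | gapA -0.0003 gapB -0.0025 | FA 0.49 FB 0.42 Fz 0.08 | T [ 0.022  0.006 -0.001]
```

Released; retract upward and clear the view.

Call:
step_arm --linear '[[0,0,-0.03],[0,0,-0.08],[0,0,-0.14],[0,0,-0.2],[0,0,-0.26]]' --dr '[[0,0,0],[0,0,0],[0,0,0],[0,0,0],[0,0,0]]'

```text
time: 18.62
eef_pos: [0.5694, 0.1261, 0.1945]
ee_rot: [0.999, -0.047, -0.0, -0.0]
ft_force: [0.9, 1.0, -0.6]
opening: 0.0401
finger_force: 0.0
```

Call:
step_arm --linear '[[0,0.08,0],[0,0.16,0],[0,0.24,0],[0,0.32,0],[0,0.4,0]]' --dr '[[0,0,0],[0,0,0],[0,0,0],[0,0,0],[0,0,0]]'

```text
time: 19.03
eef_pos: [0.5503, -0.0747, 0.1932]
ee_rot: [0.999, -0.047, 0.0, 0.0]
ft_force: [0.9, -0.0, 0.3]
opening: 0.0402
finger_force: 0.0
```

Call:
step_arm --linear '[[0,0.08,0],[0,0.16,0],[0,0.24,0],[0,0.3,0],[0,0.3,0]]' --dr '[[0,0,0],[0,0,0],[0,0,0],[0,0,0],[0,0,0]]'

```text
time: 19.45
eef_pos: [0.5356, -0.2275, 0.1927]
ee_rot: [0.999, -0.05, 0.0, 0.001]
ft_force: [0.4, -0.5, -1.0]
opening: 0.04
finger_force: 0.0
```

Run:
```python
from fit import *
s=env.get_image('top'); q=env.get_image('side')
f=lambda a:cv2.cvtColor(cv2.resize(a,None,fx=5,fy=5,interpolation=cv2.INTER_CUBIC),cv2.COLOR_RGB2BGR)
cv2.imwrite('pics/f7.png',np.hstack([f(s['pixels'][200:300,235:315]),f(q['pixels'][220:320,250:330])])); save(s,'ft.png');save(q,'fs.png')
```

```text
(no output)
```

View pics/f7.png

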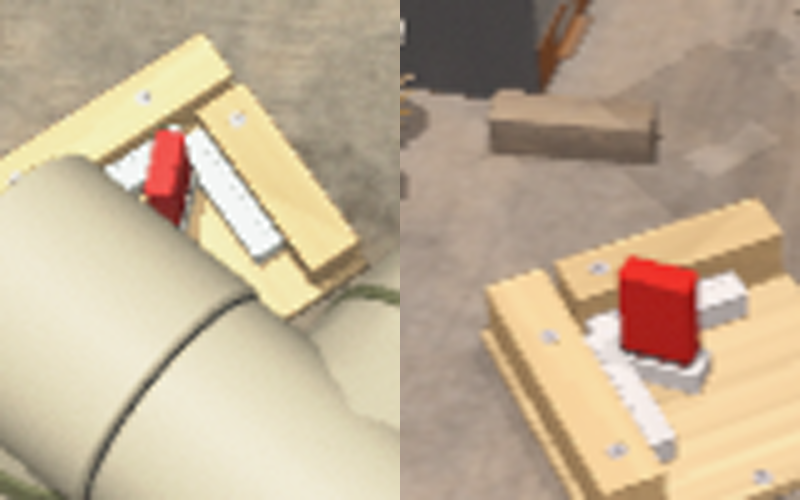

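Run:
```python
from fit import *
T=env.get_image('top');S_=env.get_image('side')
t=lambda x,y:(235+(x+.5)/5-.5,200+(y+.5)/5-.5); s=lambda x,y:(250+(x-399.5)/5-.5,220+(y+.5)/5-.5)
for n,p,a,b,z,w in(('T B outer top',T,t(252,98),t(348,228),.05,1.5),('T B inner top',T,t(205,115),t(305,262),.05,1.2),('S B outer top',S_,s(565,259),s(745,203),.05,1.5),('S plate A side',S_,s(490,350),s(560,480),.012,1.2),('S A outer top',S_,s(490,300),s(575,480),.05,1.2),('S A inner top',S_,s(550,275),s(655,460),.05,1.2),('T leg B inner top',T,t(195,165),t(252,250),.032,1.2),('T A outer',T,t(195,40),t(20,145),.05,1.5)):
    A,B,r=edge(p,a,b,w=w);X,Y=ray(p,A,z),ray(p,B,z);d=Y-X
    print(n,X[:2].round(4),Y[:2].round(4),np.degrees(np.arctan2(d[1],d[0])).round(2),r.round(2))
```

```text
T B outer top [0.6355 0.0804] [0.5494 0.0089] -140.28 0.09
T B inner top [0.6189 0.1125] [0.5233 0.0354] -141.12 0.07
S B outer top [0.6384 0.0841] [0.5453 0.0073] -140.49 0.09
S plate A side [0.6722 0.134 ] [0.5991 0.2224] 129.61 0.07
S A outer top [0.669  0.1282] [0.5808 0.2547] 124.9 0.37
S A inner top [0.6433 0.1022] [0.5392 0.2265] 129.95 0.2
T leg B inner top [0.5895 0.1181] [0.5347 0.0726] -140.3 0.04
T A outer [0.6758 0.1248] [0.5895 0.2296] 129.49 0.05
```

Rail B reads −140.3° to −140.5° on its clearest edges, against −140.4° for square, and the square's leg reads −140.3°. It is seated, so I'm handing in.

```bash
python3 -c "
from station import env
print(env.finish_job())"
```

```text
the job is handed in; nothing more can be done
None
```

The square was pressed into the corner with about 6 N on rail A and 7–9 N on rail B, held there for over a second and released flat; rail B then measured square to within about 0.1° on its clearest edges (0.7° on one other edge), and the job is handed in, with no verdict returned.

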